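Raise the pH electrode stand to its lock

TASK

The pH electrode on the stand with the blue knob has finished its reading. Pull that stand's telescopic post straight up by the blue knob until its red lock button clicks out above the sleeve, then let go, so that the post rests on its lock with the electrode clear above the beaker. Leave the stand with the orange knob lowered as it is, and leave the blue stand's beaker standing where it is.

Things in the scene. Friction and masses are not known exactly. Their poses are not given: they have to be found in the camera images.
- blue_stand: Foot (grey, 110 x 100 x 12 mm, fixed to the bench) and upright sleeve (33 mm thick, top 110 mm up) of the stand to raise. Origin on the bench under the post; its x points along the black side arm. Post, knob, arm and electrode (0.2 to 0.33 kg) slide only up and down, damped; pulling takes under 10 N. Let go before the click, the post sinks back. It stops for good 20 mm above the click.
- blue_knob (a point): Blue knob atop its post, upright, round, 32 mm across, 40 mm tall; the point is on its axis 15 mm below its top. Grip from above at any yaw. Under it: 26 mm of 18 mm rod, then the side arm, 12 mm thick, with an electrode (15 mm thick) hanging 95 mm out, top 32 mm and tip 169 mm below the point. Its height: 205 mm at the start; lock clicks at 290; end stop 310; rests at 290 on the lock.
- blue_lock (a joint): The blue stand's lock button: red, round, 9 mm, in the post's side, 90 degrees left of the arm, sprung outwards. Metres: 0 while held in, hidden in the sleeve; about 0.007 once it has clicked out just above the sleeve's black rim, where it holds the post up. It comes out by itself as the post is raised, with a green band just above it; do not press it.
- blue_beaker: The loose glass beaker, 72 mm wide at the rim and 80 mm tall, about 0.12 kg, in which the blue stand's electrode hangs; it stands on the bench under the electrode. Origin at the centre of its underside, z up.
- orange_knob (a point): Orange knob of a second stand of the same build and sizes, with its own electrode and beaker, which must stay lowered. The point lies as on the blue knob and starts 205 mm above the bench. The two stands may swap sides.
Mind the look-alikes: they are no part of the job. What is shaped like the blue_beaker but pink or yellow is not meant.

How it is judged:
By the outcome, as a careful person would: the job done as asked, in the order asked, and still so for the second after the job is handed in, with the robot touching nothing.
It also fails if it takes over 30 s, if anything falls off the work surface, if the arm or the gripper's body presses on something with over 40 N, if the wrist force passes 120 N, or if a joint passes its speed limit or range.

ROBOT

A 6-joint arm with a two-finger parallel gripper is mounted at the origin on the work surface. World frame = base frame: x ahead of the robot, y to its left, z up, the work surface at z = 0. Lengths are in m, angles in rad, forces in N, time in s.
With the tool pointing down it reaches from about 0.35 to 0.975 m from the base axis. Payload 4.9 kg.
Tool frame: the origin (TCP) lies on the centre line of the jaws, within the pads' length; the fingertips stand 8 mm ahead of it and the grasp point (between the pads) lies 11 mm behind it; z points along the fingers, y is the line along which they close (so a half turn about z gives the same grasp; the last joint's range is limited). The gripper opens to 85 mm and grips with 20 to 120 N. Pads are 22 mm wide; open, the fingers measure 114 mm over their backs; the gripper's body (76 mm by 85 mm) begins 54 mm behind the grasp point. The pads swing forward as they close: fully open they stand 13 mm farther back than shut.
Start: joints at [1.055, 0.053, 1.613, -0, 1.476, -0.119], TCP at [0.242, 0.576, 0.209] pointing down, gripper open.
Joint ranges: [-3.01, 3.01], [-1.01, 2.22], [0.06, 2.58], [-1.02, 4.17], [0.09, 2.62], [-3.14, 3.14]. Speed limits (rad/s): [2.57, 2.57, 3.14, 3.14, 3.14, 3.14].

INTERFACE

Orientations are given as a rotation vector (axis times angle).
In Python, from cell import observe, camera, job_done gives the robot as it stands. The module is installed in compiled form; this text tells all that it offers.
- The arm moves only by the tool jog_arm, never from a script. Its argument "series" is a list of rows, each a list of 7 numbers: the shift along the world's x, y, z in m, then the turn, a rotation vector about the world's x, y, z in rad, then the finger opening in m, from 0 to 0.0854. In form: [[tx, ty, tz, rx, ry, rz, hand], ...]. A call has 1 to 10 rows; each row is the pose to reach, as a shift and turn from the pose commanded when the call began; what a row does not reach only later rows make up. A row lasts 1/8 s, in which the tool goes at most 62.5 mm and 10.7 degrees, less where a joint would pass 70% of its speed; a pose out of reach is approached as far as the arm can. A call with a gripper value outside its range is refused whole. The fingers move at their own pace and stop on an object; the grip force is fixed at half the most. Time passes only in rows, so rows that repeat a pose let the fingers close. It gives the time, the measured TCP pose, the force, the opening and the grip force at its end, in the units of the state.
- observe(): the state, without advancing time (a new reading comes with each control period).
- camera(name): name is "scene" or "top" or "wrist"; returns a dict with "pixels" (400x640x3 uint8, blue, green, red), "fx", "fy", "cx", "cy" (pixels), "dist" ([k1, k2, p1, p2, k3] as OpenCV has them; the pictures are not rectified), "pose" (4x4, takes a point from camera to world coordinates); the wrist camera has in their place "mount" (4x4, takes a point from camera to tool coordinates, whose origin is the TCP and whose axes are the flange's). Camera axes: x right, y up, looking along -z (the intrinsics and any distortion apply to the point x, -y, -z); pixel columns grow to the right and rows downward; lengths in m; the calibration is good to about 2 mm. A picture is of the moment at which its call begins: read the wrist's pose just before it. There is no depth.
- job_done(): hands the job in; it is judged then, once.
The state is a dict: "clock": time; "q": joint angles; "joint_velocities": joint speeds; "joint_efforts": joint torques, N m; "tool_pos": TCP position; "eef_rot": TCP orientation; "force": force on the tool from outside, world axes, zero at the start; "torque": the same for the moment, N m; "grip_width": opening from 0.0 (shut) to 1.0 (fully open); "finger_force": force on a finger pad.
Only numpy, scipy, OpenCV 4.12 (cv2) and the standard library are available. Lean on these libraries where they do the work, as an engineer would, in place of code of your own. Each camera call takes 0.05 s, during which the arm holds its last target. There are 200 camera calls.

## Working session

There is one attempt and no reset: what is moved stays moved. The work goes in short steps, Python scripts to look and compute and a tool call to move; the robot and the scene stay as the last step left them, time stands still between calls to the robot, and variables do not carry over. Pictures are saved under pics/ and viewed, at most 10 in all, crops included, and the job is handed in when it is done.

Besides the shell and the picture viewer there is one more tool, called after "Emit:" as a command line: name --pt "numbers of a row" for each row, then --argument value for the rest. jog_arm: Moves the arm, as the interface text tells. Its arguments: {"type":"object","properties":{"series":{"type":"array","items":{"type":"array","items":{"type":"number"}}}},"required":["series"]}

```bash
mkdir -p pics
cat > h.py <<'E'
import numpy as np, cv2
from cell import observe, camera, job_done
def ray(c,u,v,P=None):
    K=np.array([[c['fx'],0,c['cx']],[0,c['fy'],c['cy']],[0,0,1.]])
    x,y=cv2.undistortPoints(np.array([[[u,v]]],float),K,np.array(c['dist'],float))[0,0]
    P=np.array(c['pose']) if P is None else P
    d=P[:3,:3]@np.array([x,-y,-1]); return P[:3,3],d/np.linalg.norm(d)
def onz(c,u,v,z,P=None):
    o,d=ray(c,u,v,P); return o+d*(z-o[2])/d[2]
def blobs(c,lo,hi,amin=30):
    m=cv2.inRange(cv2.cvtColor(c['pixels'],cv2.COLOR_BGR2HSV),lo,hi)
    n,l,s,ce=cv2.connectedComponentsWithStats(m)
    return [(s[i].tolist(),ce[i].round(1).tolist()) for i in range(1,n) if s[i,4]>=amin]
def tri(r1,r2):
    (a,d),(b,e)=r1,r2
    t=np.linalg.lstsq(np.c_[d,-e],b-a,rcond=None)[0]
    return (a+t[0]*d+b+t[1]*e)/2, np.linalg.norm(a+t[0]*d-b-t[1]*e)
E
python3 - <<'E'
from h import *
s=camera('scene');t=camera('top')
cv2.imwrite('pics/s1.png',s['pixels']);cv2.imwrite('pics/t1.png',t['pixels'])
for n,c in(('s',s),('t',t)):
    print(n,np.array(c['pose'])[:3,3].round(3)); print('blue',blobs(c,(100,120,50),(130,255,255)));print('or',blobs(c,(5,150,100),(18,255,255)))
E
```

```text
s [ 1.18  -0.156  0.864]
blue [([526, 0, 17, 31, 240], [533.7, 12.8]), ([391, 119, 14, 19, 208], [397.1, 127.7]), ([509, 135, 15, 13, 159], [515.6, 140.9]), ([82, 163, 16, 14, 157], [89.8, 169.1]), ([397, 162, 6, 10, 51], [399.3, 166.4]), ([0, 240, 10, 16, 85], [3.2, 249.4]), ([499, 279, 7, 7, 36], [502.3, 281.8]), ([489, 282, 7, 7, 34], [491.7, 284.8]), ([478, 285, 7, 7, 34], [481.1, 287.5]), ([468, 287, 6, 7, 34], [470.3, 290.0]), ([457, 290, 6, 7, 34], [459.4, 293.0]), ([506, 290, 7, 7, 36], [508.6, 292.9]), ([495, 293, 7, 7, 35], [498.1, 295.9]), ([593, 294, 47, 61, 1849], [621.0, 323.3]), ([484, 296, 7, 7, 36], [487.1, 298.9]), ([474, 299, 6, 7, 35], [476.3, 301.9]), ([462, 302, 7, 7, 36], [465.2, 305.0])]
or [([179, 164, 15, 11, 120], [186.0, 168.6]), ([84, 178, 20, 17, 206], [91.8, 186.5]), ([201, 209, 7, 7, 35], [204.2, 211.7])]
t [ 0.484 -0.004  0.999]
blue [([0, 122, 26, 74, 1578], [11.2, 155.4]), ([222, 207, 8, 8, 45], [225.0, 210.5]), ([64, 212, 19, 17, 257], [72.5, 219.9]), ([198, 248, 19, 15, 219], [207.0, 255.2]), ([565, 287, 20, 18, 269], [574.2, 295.5])]
or [([454, 229, 16, 14, 186], [461.2, 235.5])]
```

View pics/s1.png

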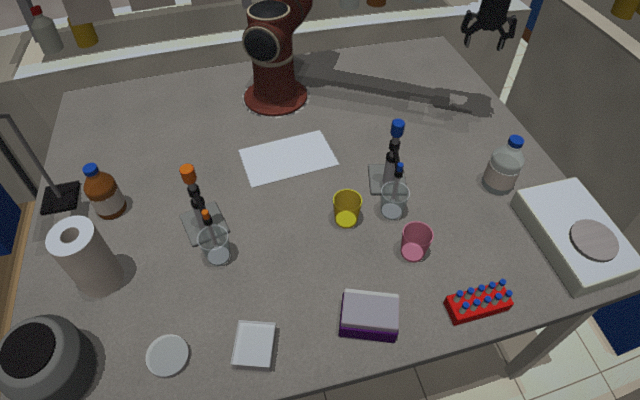

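View pics/t1.png

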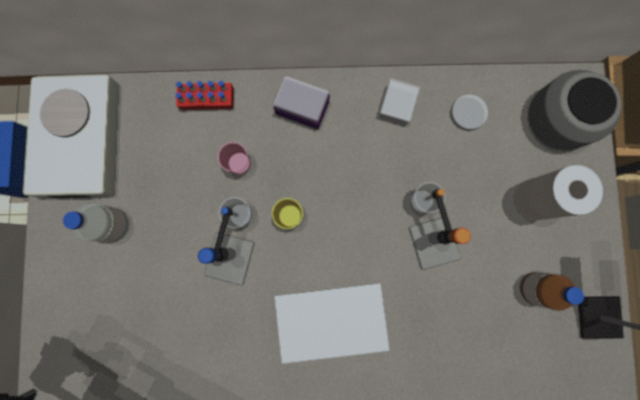

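The scene view shows the blue knob at about (397,128) and the orange one at (187,170). In the top view blue is at (207,255), with its arm running up to the electrode cap at (225,210) over the clear beaker at (235,213).

Run:
```python
from h import *
s=camera('scene');t=camera('top')
p,e=tri(ray(s,397.6,128),ray(t,207,255.2));print('knob',p.round(4),e.round(4))
print('topface z.22',onz(t,206.5,255.5,.215).round(4),'scene',onz(s,397.6,128,.205).round(4))
c,e=tri(ray(s,399.3,166.4),ray(t,225,210.5));print('cap',c.round(4),e.round(4)); print('arm yaw',np.arctan2(*(c-p)[[1,0]]), np.linalg.norm((c-p)[:2]))
print('beaker base scene',onz(s,391,211,.0).round(3),'orange',onz(t,461,235.5,.215).round(3))
o=observe();print(o['tool_pos'],o['eef_rot'],o['clock'],o['force'],cv2.Rodrigues(np.array(o['eef_rot'],float))[0].round(3))
```

```text
knob [0.4723 0.2251 0.2007] 0.0003
topface z.22 [0.472  0.2218 0.215 ] scene [0.4769 0.2228 0.205 ]
cap [0.5638 0.1984 0.1658] 0.0002
arm yaw -0.2841965389976962 0.09525278738193824
beaker base scene [0.565 0.201 0.   ] orange [ 0.501 -0.273  0.215]
[0.24133811 0.57604143 0.20789505] [-6.19192757e-01 -3.07953236e+00  2.01516540e-03] 0.2 [ 0.14455087 -0.47214705  0.32091896] [[-0.922  0.387 -0.001]
 [ 0.387  0.922 -0.001]
 [ 0.    -0.001 -1.   ]]
```

Emit:
jog_arm --pt "0 0 0.05 0 0 0 0.085" --pt "0.03 -0.045 0.09 0 0 0 0.085" --pt "0.065 -0.1 0.09 0 0 0.02 0.085" --pt "0.1 -0.153 0.09 0 0 0.04 0.085" --pt "0.135 -0.206 0.09 0 0 0.06 0.085" --pt "0.17 -0.26 0.09 0 0 0.08 0.085" --pt "0.2 -0.305 0.09 0 0 0.1 0.085" --pt "0.22 -0.335 0.09 0 0 0.11 0.085" --pt "0.231 -0.3525 0.09 0 0 0.113 0.085" --pt "0.231 -0.3525 0.09 0 0 0.113 0.085"

```text
clock: 1.45
tool_pos: [0.4729, 0.2229, 0.2984]
eef_rot: [-0.448, -3.109, 0.0]
force: [-0.1, 0.1, -0.0]
grip_width: 0.996
finger_force: 0.0
```

Run:
```python
from h import *
o=observe();w=camera('wrist');cv2.imwrite('pics/w1.png',w['pixels'])
T=np.eye(4);T[:3,:3]=cv2.Rodrigues(np.array(o['eef_rot'],float))[0];T[:3,3]=o['tool_pos']
P=T@np.array(w['mount']);print(o['tool_pos'],T[:3,:3].round(3).tolist(),o['force'],o['grip_width'])
for s,ce in blobs(w,(100,120,50),(130,255,255),60): print(s,ce,onz(w,*ce,.22,P).round(4))
```

```text
[0.47294071 0.22286404 0.29837712] [[-0.959, 0.283, -0.001], [0.283, 0.959, -0.0], [0.001, -0.0, -1.0]] [-0.08975082  0.06264468 -0.00881391] 0.9958364049829502
[591, 160, 32, 34, 809] [606.4, 176.4] [0.5238 0.4753 0.22  ]
[308, 174, 35, 41, 965] [325.0, 195.3] [0.4695 0.2261 0.22  ]
[321, 261, 12, 11, 110] [326.6, 265.6] [0.5366 0.2081 0.22  ]
```

View pics/w1.png

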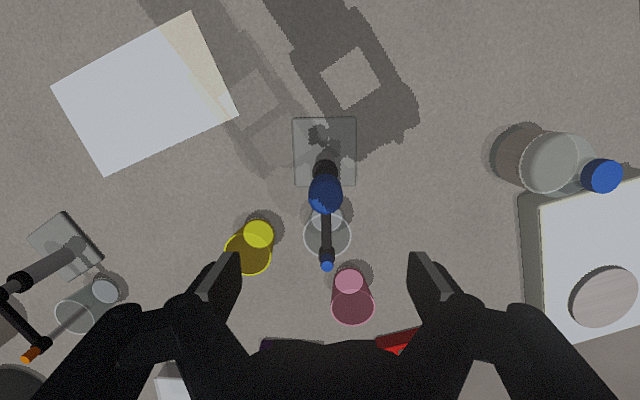

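The wrist view shows the blue knob at (325,195), between the open fingers, with the arm running down the image to the cap at (327,266). It is within 2 mm of centre, so I descend and grip.

Emit:
jog_arm --pt "0 0.002 -0.04 0 0 0 0.085" --pt "0 0.002 -0.08 0 0 0 0.085" --pt "0 0.002 -0.104 0 0 0 0.085" --pt "0 0.002 -0.104 0 0 0 0.085" --pt "0 0.002 -0.104 0 0 0 0.02" --pt "0 0.002 -0.104 0 0 0 0.02" --pt "0 0.002 -0.104 0 0 0 0.02" --pt "0 0.002 -0.104 0 0 0 0.02" --pt "0 0.002 -0.104 0 0 0 0.02"

```text
clock: 2.62
tool_pos: [0.4737, 0.226, 0.1975]
eef_rot: [0.444, 3.107, 0.002]
force: [-0.6, 0.1, 6.7]
grip_width: 0.235
finger_force: 3.3
```

Run:
```python
from h import *
s=camera('scene');w=camera('wrist');o=observe();print(o['grip_width'],o['finger_force'],o['force'],o['tool_pos'])
a=cv2.resize(s['pixels'][60:260,320:520],(400,400),interpolation=cv2.INTER_CUBIC)
b=w['pixels'][100:400,160:480]; b=cv2.resize(b,(400,375))
b=cv2.copyMakeBorder(b,0,25,0,0,cv2.BORDER_CONSTANT)
cv2.imwrite('pics/c2.png',np.hstack([a,b]))
print(blobs(s,(100,120,50),(130,255,255))[:4])
```

```text
0.23679855613040346 3.2907217810861766 [-2.34367718 -0.33939826  6.99442807] [0.47373597 0.22598426 0.19748777]
[([526, 0, 17, 31, 236], [533.7, 12.8]), ([391, 119, 13, 19, 178], [397.3, 128.5]), ([509, 135, 15, 13, 162], [515.7, 141.0]), ([82, 163, 16, 14, 158], [89.9, 169.2])]
```

View pics/c2.png

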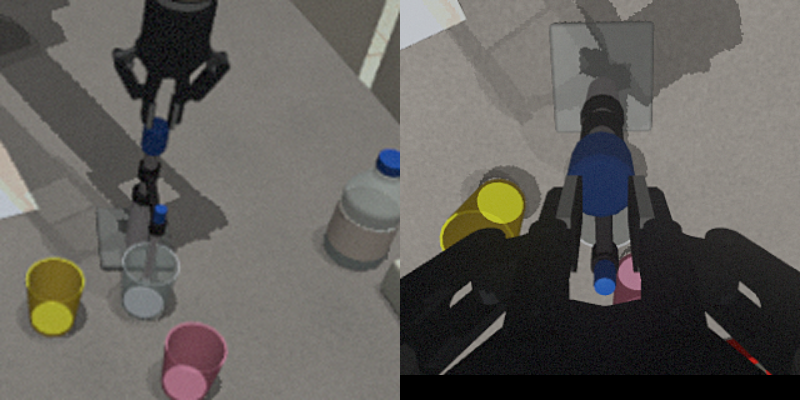

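The fingers look to be closed to 20 mm around the knob's upper or front part instead of its full 32 mm. I'll check by projecting known points into both views.

```bash
cat >> h.py <<'E'
def proj(c,X,P=None):
    P=np.array(c['pose']) if P is None else P
    q=(np.atleast_2d(X)-P[:3,3])@P[:3,:3]*[1,-1,-1]
    K=np.array([[c['fx'],0,c['cx']],[0,c['fy'],c['cy']],[0,0,1.]])
    return cv2.projectPoints(q,np.zeros(3),np.zeros(3),K,np.array(c['dist'],float))[0][:,0].round(1)
def wpose(o,w):
    T=np.eye(4);T[:3,:3]=cv2.Rodrigues(np.array(o['eef_rot'],float))[0];T[:3,3]=o['tool_pos'];return T@np.array(w['mount']),T
E
python3 - <<'E'
from h import *
o=observe();s=camera('scene');w=camera('wrist');t=camera('top');P,T=wpose(o,w)
print('cam',P[:3,3],T[:3,:3].round(3).tolist())
a=np.linspace(0,6.283,9)[:-1]
for z in(.22,.18):
    C=np.c_[.4725+.016*np.cos(a),.2248+.016*np.sin(a),0*a+z]
    for n,c,p in(('s',s,None),('t',t,None),('w',w,P)):
        q=proj(c,C,p);print(z,n,q.min(0),q.max(0))
pts=[(T@[0,y,z,1])[:3] for z in(.008,-.011) for y in(-.01,.01)]
for n,c,p in(('s',s,None),('t',t,None),('w',w,P)): print('tips,grasp',n,proj(c,pts,p).tolist())
for n,c in(('s',s),('t',t),('w',w)): print(n,blobs(c,(100,100,30),(130,255,255),40)[:5])
print(o)
b=cv2.resize(w['pixels'][190:330,250:410],(640,560),interpolation=cv2.INTER_CUBIC);cv2.imwrite('pics/w3.png',b)
E
```

```text
cam [0.40255574 0.24737799 0.36153913] [[-0.96, 0.28, 0.004], [0.28, 0.96, 0.001], [-0.003, 0.002, -1.0]]
0.22 s [392.3 117.7] [404.8 126.1]
0.22 t [196. 247.] [212.4 263.7]
0.22 w [291.5 226.1] [347.6 276.7]
0.18 s [390.1 130.4] [402.3 138.8]
0.18 t [202.1 247. ] [217.8 262.9]
0.18 w [297.6 203.1] [342.8 245.2]
tips,grasp s [[393.3, 131.8], [401.6, 132.0], [394.4, 125.7], [402.7, 125.9]]
tips,grasp t [[212.8, 255.7], [203.3, 253.0], [210.2, 255.9], [200.5, 253.2]]
tips,grasp w [[306.8, 231.4], [337.7, 231.4], [305.0, 244.2], [339.2, 244.3]]
s [([526, 0, 17, 31, 251], [533.6, 13.1]), ([391, 119, 14, 19, 189], [397.3, 128.4]), ([508, 135, 16, 13, 164], [515.6, 141.0]), ([82, 163, 16, 14, 169], [89.8, 169.2]), ([396, 162, 8, 10, 64], [399.4, 166.6])]
t [([0, 122, 26, 75, 1704], [11.4, 157.6]), ([221, 207, 9, 8, 52], [225.0, 210.5]), ([63, 212, 20, 17, 270], [72.5, 219.9]), ([564, 287, 21, 18, 293], [574.1, 295.5])]
w [([294, 206, 54, 68, 2561], [321.8, 238.3]), ([315, 307, 18, 29, 439], [323.6, 321.6])]
{'clock': 2.725, 'q': array([ 3.03550029e-01, -1.84850969e-01,  1.85805823e+00, -5.05183262e-04,
        1.46481776e+00, -9.83062723e-01]), 'joint_velocities': array([ 9.56853554e-04, -8.79095775e-05,  3.01673929e-04, -5.18488718e-04,
        5.96081699e-04,  1.33779096e-04]), 'joint_efforts': array([ 1.98455220e-01, -2.55618989e+01, -3.37231779e+01,  2.12074695e-01,
       -4.53846222e-01, -7.57697242e-03]), 'tool_pos': array([0.47373597, 0.22598426, 0.19748777]), 'eef_rot': array([4.44325676e-01, 3.10654155e+00, 1.70153200e-03]), 'force': array([-2.34367718, -0.33939826,  6.99442807]), 'torque': array([-0.25902414,  0.20772816, -0.02655793]), 'finger_force': 3.2907217810861766, 'grip_width': 0.23679855613040346}
```

View pics/w3.png

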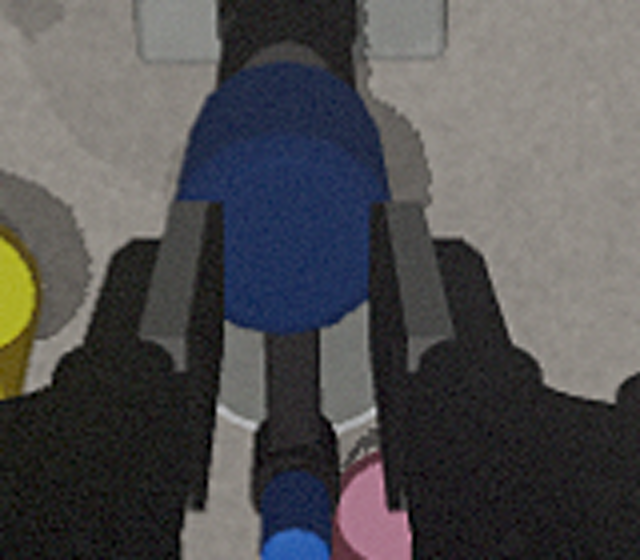

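The wrist crop shows the fingertips at rows of about 240, columns 305 and 342. They sit on the knob's top instead of straddling it. The true tips seem to be about 30 mm short of where the stated tool frame puts them. I'll triangulate the tips from the two views.

Run:
```python
from h import *
o=observe();s=camera('scene');w=camera('wrist');P,T=wpose(o,w)
for a,b in(((305.5,240),(400,120.5)),((342.5,240),(406.5,122))):
    p,e=tri(ray(w,*a,P),ray(s,*b));print(p.round(4),e.round(4),'in tool',(np.linalg.inv(T)@[*p,1])[:3].round(4))
a=cv2.resize(s['pixels'][70:150,350:450],(750,600),interpolation=cv2.INTER_CUBIC);cv2.imwrite('pics/s4.png',a)
```

```text
[0.4661 0.2248 0.22  ] 0.0115 in tool [ 0.0069 -0.0032 -0.0226]
[0.4724 0.2419 0.2162] 0.0072 in tool [ 0.0056  0.0149 -0.0187]
```

View pics/s4.png

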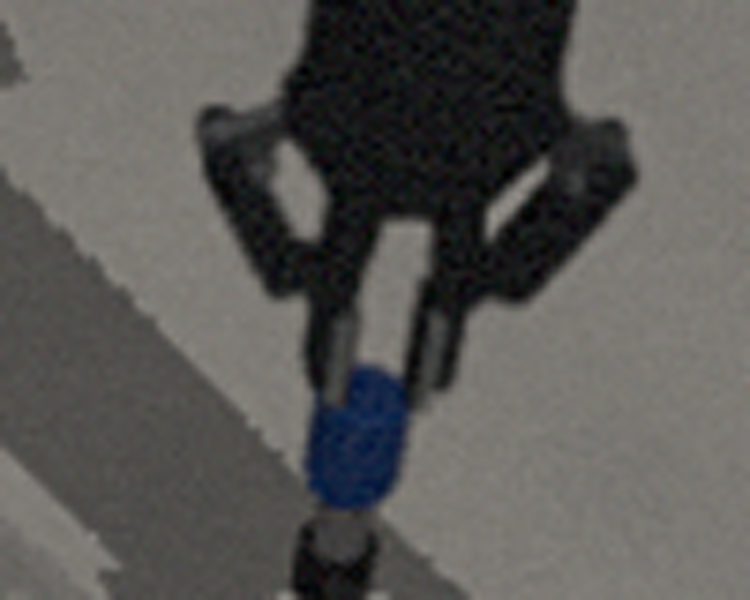

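The zoomed scene view shows the fingertips at about row 124, beside the knob's upper end. They are roughly 20 mm apart and 3 mm toward +y. I'll open, lift, re-centre and go about 22 mm lower.

Emit:
jog_arm --pt "0 0 0.02 0 0 0 0.085" --pt "0 -0.0025 0.035 0 0 0 0.085" --pt "0 -0.0025 0.035 0 0 0 0.085" --pt "0 -0.0025 0.035 0 0 0 0.085" --pt "0 -0.0025 0.035 0 0 0 0.085" --pt "0 -0.0025 0.01 0 0 0 0.085" --pt "0 -0.0025 -0.01 0 0 0 0.085" --pt "0 -0.0025 -0.022 0 0 0 0.085" --pt "0 -0.0025 -0.022 0 0 0 0.085"

```text
clock: 4.1
tool_pos: [0.4717, 0.2232, 0.1711]
eef_rot: [-0.444, -3.107, 0.002]
force: [-0.0, 0.1, 0.0]
grip_width: 0.992
finger_force: 0.0
```

Emit:
jog_arm --pt "0 0 0 0 0 0 0.0" --pt "0 0 0 0 0 0 0.0" --pt "0 0 0 0 0 0 0.0" --pt "0 0 0 0 0 0 0.0" --pt "0 0 0 0 0 0 0.0" --pt "0 0 0 0 0 0 0.0"

```text
clock: 4.85
tool_pos: [0.4731, 0.2241, 0.1739]
eef_rot: [0.444, 3.108, 0.003]
force: [-0.7, 3.5, 5.9]
grip_width: 0.349
finger_force: 59.7
```

The grip is solid now: about 30 mm wide and 60 N. Pulling up in steps.

Emit:
jog_arm --pt "0 0 0.008 0 0 0 0.0" --pt "0 0 0.016 0 0 0 0.0" --pt "0 0 0.024 0 0 0 0.0" --pt "0 0 0.032 0 0 0 0.0" --pt "0 0 0.04 0 0 0 0.0" --pt "0 0 0.048 0 0 0 0.0" --pt "0 0 0.056 0 0 0 0.0" --pt "0 0 0.064 0 0 0 0.0"

```text
clock: 5.85
tool_pos: [0.473, 0.2241, 0.2346]
eef_rot: [0.444, 3.11, 0.003]
force: [7.4, 5.7, -6.4]
grip_width: 0.345
finger_force: 59.7
```

Run:
```python
from h import *
s=camera('scene');o=observe();print(o['grip_width'],o['finger_force'],o['force'],o['tool_pos'])
print([proj(s,[.4725,.2248,z]).tolist() for z in(.205,.265,.28)])
print(blobs(s,(100,100,40),(130,255,255),20)[:6])
a=cv2.resize(s['pixels'][50:240,300:480],(568,600),interpolation=cv2.INTER_CUBIC);cv2.imwrite('pics/s5.png',a)
```

```text
0.3473811819014692 59.88450715318322 [ 4.44267803  5.31183992 -3.87426182] [0.47306769 0.22409703 0.23595029]
[[[397.7, 126.7]], [[401.3, 106.7]], [[402.3, 101.4]]]
[([526, 0, 17, 31, 251], [533.6, 12.9]), ([395, 98, 14, 20, 216], [401.2, 107.5]), ([509, 135, 15, 13, 164], [515.7, 141.0]), ([400, 143, 8, 10, 67], [403.4, 147.4]), ([82, 163, 16, 14, 167], [89.9, 169.2]), ([0, 184, 21, 72, 973], [7.3, 221.6])]
```

View pics/s5.png

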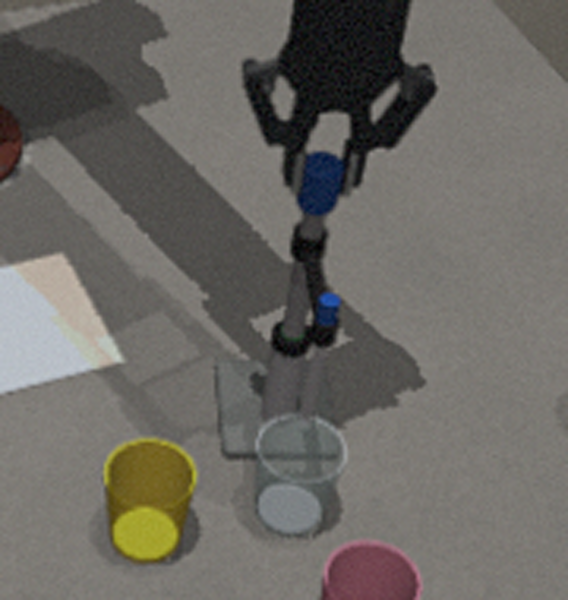

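The scene view shows the post rising with the gripper: the knob is at about (401,107), some 62 mm up, and the beaker has not moved. Raising another 32 mm, to about 299 mm (between the click at 290 and the stop at 310).

Emit:
jog_arm --pt "0 0 0.008 0 0 0 0.0" --pt "0 0 0.016 0 0 0 0.0" --pt "0 0 0.022 0 0 0 0.0" --pt "0 0 0.027 0 0 0 0.0" --pt "0 0 0.032 0 0 0 0.0" --pt "0 0 0.032 0 0 0 0.0" --pt "0 0 0.032 0 0 0 0.0"

```text
clock: 6.78
tool_pos: [0.473, 0.2241, 0.2674]
eef_rot: [0.444, 3.109, 0.003]
force: [4.4, 4.6, -2.9]
grip_width: 0.348
finger_force: 60.2
```

Run:
```python
from h import *
s=camera('scene');t=camera('top')
print([proj(s,[.4725,.2248,z]).tolist() for z in(.29,.3,.31)])
print(blobs(s,(100,100,40),(130,255,255),20)[:4])
for n,c in(('s',s),('t',t)):
  print(n,'red',blobs(c,(0,130,60),(6,255,255),2),blobs(c,(174,130,60),(180,255,255),2),'green',blobs(c,(45,80,40),(85,255,255),2))
a=cv2.resize(s['pixels'][80:200,350:450],(500,600),interpolation=cv2.INTER_CUBIC);cv2.imwrite('pics/s6.png',a)
```

```text
[[[402.9, 97.8]], [[403.6, 94.1]], [[404.2, 90.4]]]
[([526, 0, 17, 31, 249], [533.6, 13.0]), ([396, 86, 15, 21, 229], [403.3, 96.1]), ([402, 131, 8, 11, 67], [405.4, 136.3]), ([509, 135, 15, 13, 164], [515.7, 141.0])]
s red [([314, 0, 3, 4, 5], [314.8, 1.6]), ([327, 0, 18, 18, 120], [335.8, 6.1]), ([301, 3, 5, 4, 10], [302.8, 4.6]), ([318, 2, 6, 6, 14], [320.5, 3.7]), ([325, 3, 1, 2, 2], [325.0, 3.5]), ([30, 6, 11, 10, 47], [34.8, 10.4]), ([290, 6, 13, 19, 75], [295.1, 15.2]), ([303, 7, 8, 8, 14], [306.8, 9.9]), ([318, 7, 2, 1, 2], [318.5, 7.0]), ([325, 6, 2, 1, 2], [325.5, 6.0]), ([322, 9, 3, 2, 4], [322.8, 9.2]), ([326, 8, 3, 4, 6], [327.0, 9.3]), ([340, 9, 2, 5, 7], [340.4, 11.3]), ([342, 11, 5, 5, 9], [343.9, 13.3]), ([345, 11, 2, 1, 2], [345.5, 11.0]), ([305, 12, 2, 2, 2], [305.5, 12.5]), ([321, 14, 2, 2, 2], [321.5, 14.5]), ([247, 16, 11, 7, 18], [251.6, 19.2]), ([243, 18, 11, 17, 23], [248.8, 25.0]), ([276, 19, 4, 3, 5], [277.8, 20.0]), ([261, 21, 2, 1, 2], [261.5, 21.0]), ([273, 21, 2, 1, 2], [273.5, 21.0]), ([265, 22, 4, 1, 4], [266.5, 22.0]), ([297, 23, 2, 4, 6], [297.3, 24
[... 16512 characters left out ...]
.3, 93.5]), ([196, 90, 8, 6, 10], [200.2, 91.8]), ([206, 90, 5, 9, 12], [207.3, 93.7]), ([212, 91, 2, 2, 2], [212.5, 91.5]), ([217, 90, 3, 3, 3], [218.0, 91.0]), ([223, 91, 2, 3, 3], [223.7, 92.0]), ([195, 94, 5, 6, 7], [196.4, 96.9]), ([214, 94, 1, 2, 2], [214.0, 94.5]), ([185, 97, 2, 2, 2], [185.5, 97.5]), ([217, 96, 3, 3, 3], [218.0, 97.0]), ([177, 99, 2, 1, 2], [177.5, 99.0]), ([188, 99, 2, 1, 2], [188.5, 99.0]), ([188, 107, 2, 1, 2], [188.5, 107.0]), ([197, 107, 2, 2, 2], [197.5, 107.5]), ([201, 107, 2, 2, 2], [201.5, 107.5]), ([206, 107, 3, 1, 3], [207.0, 107.0]), ([212, 107, 2, 2, 2], [212.5, 107.5])] green [([219, 251, 2, 4, 4], [219.8, 252.5]), ([218, 256, 3, 4, 5], [218.8, 257.6])]
```

View pics/s6.png

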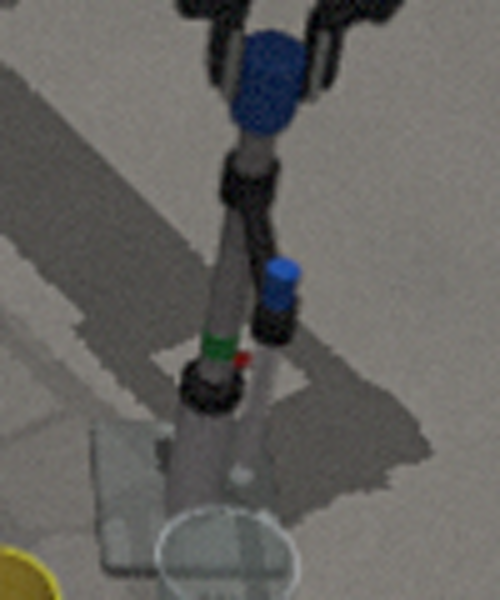

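The view shows the red button out at about (398,151), just above the black rim with the green band above it, so the lock has clicked. I'll lower 6 mm, release and retreat upward.

Emit:
jog_arm --pt "0 0 -0.003 0 0 0 0.0" --pt "0 0 -0.006 0 0 0 0.0" --pt "0 0 -0.006 0 0 0 0.085" --pt "0 0 -0.006 0 0 0 0.085" --pt "0 0 -0.006 0 0 0 0.085" --pt "0 0 -0.006 0 0 0 0.085" --pt "0 0 -0.006 0 0 0 0.085" --pt "0 0 0.03 0 0 0 0.085" --pt "0 0 0.07 0 0 0 0.085" --pt "0 0 0.1 0 0 0 0.085"

```text
clock: 8.12
tool_pos: [0.4727, 0.2235, 0.3709]
eef_rot: [0.444, 3.108, 0.001]
force: [-0.2, -0.5, -0.2]
grip_width: 1.0
finger_force: 0.0
```

Emit:
jog_arm --pt "0 0 0.01 0 0 0 0.085" --pt "0 0 0.01 0 0 0 0.085" --pt "0 0 0.01 0 0 0 0.085" --pt "0 0 0.01 0 0 0 0.085"

```text
clock: 8.62
tool_pos: [0.4721, 0.2233, 0.3769]
eef_rot: [-0.444, -3.108, 0.002]
force: [-0.4, 0.0, 0.2]
grip_width: 0.994
finger_force: 0.0
```

Run:
```python
from h import *
s=camera('scene');print(proj(s,[.4725,.2248,.29]),proj(s,[.4725,.2248,.3]))
print(blobs(s,(100,100,40),(130,255,255),20)[:4],[b for b in blobs(s,(5,150,100),(18,255,255)) if b[1][0]>150])
a=cv2.resize(s['pixels'][50:250,170:450],(784,560),interpolation=cv2.INTER_CUBIC);cv2.imwrite('pics/s7.png',a)
```

```text
[[402.9  97.8]] [[403.6  94.1]]
[([526, 0, 17, 31, 252], [533.7, 13.0]), ([396, 90, 14, 20, 234], [402.3, 99.1]), ([402, 134, 7, 11, 67], [404.8, 139.0]), ([509, 135, 15, 13, 164], [515.7, 141.0])] [([179, 164, 15, 11, 119], [185.9, 168.7]), ([201, 209, 7, 7, 36], [204.2, 211.8])]
```

View pics/s7.png

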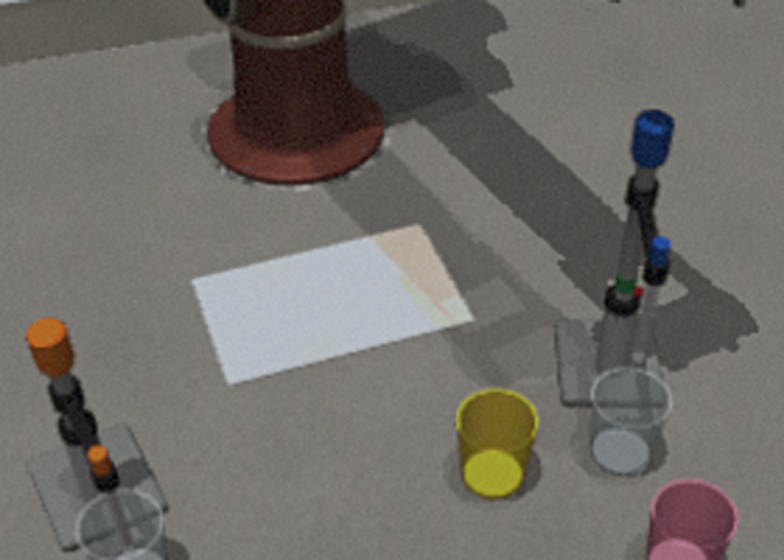

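The blue post now rests on its lock, with the knob at about (402,99), which matches 290 mm, and the red button showing. The beaker and the orange stand are unmoved, and the gripper is clear.

```bash
python3 -c "from cell import job_done; print(job_done())"
```

```text
the job is handed in; nothing more can be done
None
```

The blue stand's post now rests on its clicked-out lock at about 290 mm with the electrode clear above the beaker; the orange stand and the beaker are where they were, the gripper is clear, and the job is handed in (about 9 s), though my first grip closed too high and briefly pressed on the knob top at about 7 N.

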